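Turn the packing-desk sign to open

TASK

The packing desk in this shop is opening: swivel the oblong sign half a turn on its post, so that its basket picture instead of its bar picture faces the customers on the far side of the counter, and leave it standing square along its own foot. Leave the round sign and the jar on the counter as they are.

Things in the scene. Friction and masses are not known exactly. Their poses are not given: they have to be found in the camera images.
- sign_foot: Fixed foot of the oblong sign: dark steel plate 70 (x) by 130 (y) by 12 mm high, with a 12 mm post at its centre. Origin: centre of its underside, on the counter and on the swivel axis. Its x axis points to the customers (away from the robot within 20 degrees), y along its long side. The sign's panel stands centred on the post, lower edge 92 mm, upper edge 182 mm above the counter.
- packing_sign (a joint): Angle (rad) of the oblong sign, a white upright panel 140 wide, 90 high, 8 mm thick, about its post; positive anticlockwise from above. 0: along the foot's y axis, black bar face to foot +x; 3.14 or -3.14: basket face to +x. Starts within 0.25 of 0, turns either way to stops at 3.6 and -3.6 with light friction (0.06 N m) and stays where left.
- round_sign_edge (a point): Bystander: point on the rim of the round sign, 60 mm to one side of its axis and 152 mm above the counter. The sign is a white upright disc 120 mm across, 8 mm thick, with a black plus on both faces, swivelling on a post and foot like the oblong sign's, its axis at least 340 mm from the oblong sign's.
- jar: Bystander: dark jar with a black lid and pale label, 72 mm across, 100 mm high, about 0.5 kg, standing loose on the counter. Origin: centre of its underside.
Things that resemble listed ones, but are neither listed nor needed, are in the scene too. Leave any yellow look-alike of the sign_foot alone.

How it is judged:
By the outcome, as a careful person would: the job done as asked, in the order asked, and still so for the second after the job is handed in, with the robot touching nothing.
It also fails if it takes over 32 s, if anything falls off the work surface, if the arm or the gripper's body presses on something with over 40 N, if the wrist force passes 120 N, or if a joint passes its speed limit or range.

ROBOT

A 7-joint arm with a two-finger parallel gripper is mounted at the origin on the work surface. World frame = base frame: x ahead of the robot, y to its left, z up, the work surface at z = 0. Lengths are in m, angles in rad, forces in N, time in s.
With the tool pointing down it reaches from about 0.4 to 0.75 m from the base axis. Payload 19.5 kg.
Tool frame: the origin (TCP) lies midway between the tips of the shut fingers; the grasp point (between the pads) lies 19 mm behind it (ctrl.tcp_to_grasp is the distance from the TCP to the grasp point, in m); y points along the fingers, x is the direction in which the jaws open and shut, and the axes are right-handed (so a half turn about y gives the same grasp; the last joint's range is limited). The gripper opens to 85 mm and grips with 20 to 120 N. Pads are 22 mm wide; open, the fingers measure 114 mm over their backs; the gripper's body (76 mm by 85 mm) begins 54 mm behind the grasp point. The pads swing forward as they close: fully open they stand 13 mm farther back than shut.
Start: joints at [1.247, 0.707, -0.028, 1.485, 0.022, 0.951, -0.075], TCP at [0.16, -0.552, 0.231] pointing down, gripper open.
Joint ranges: [-2.71, 2.71], [-0.32, 2.16], [-1.57, 1.52], [0, 2.45], [-1.46, 4.6], [0, 2.02], [-2.83, 2.83]. Speed limits (rad/s): [1.89, 1.89, 2.57, 2.57, 3.01, 3.01, 3.01].

INTERFACE

Orientations are given as a rotation vector (axis times angle).
In Python, from workcell import ctrl, camera, calibration gives the robot as it stands. The module is installed in compiled form; this text tells all that it offers.
- The arm moves only by the tool jog_arm, never from a script. Its argument "steps" is a list of rows, each a list of 4 numbers: the shift along the tool's x, y, z in m, then the turn about the tool's y in degrees. A call has exactly 10 rows; each row is the pose to reach, as a shift and turn from the pose commanded when the call began, along the tool's axes at that moment; what a row does not reach only later rows make up. A row lasts 1/12 s, in which the tool goes at most 41.7 mm and 7.16 degrees, less where a joint would pass 70% of its speed; a pose out of reach is approached as far as the arm can. A call with a gripper value outside its range is refused whole. "fingers" is the closure, from 0 (fully open) to 1 (shut), set as the call begins (left out, the last holds). The fingers move at their own pace and stop on an object; "squeeze" is the grip in N (left out, the last holds). Time passes only in rows, so rows that repeat a pose let the fingers close, or fill a call up. It gives the time, the measured TCP pose, the force and the opening at its end, in the units of the state.
- ctrl.get_obs(): the state, without advancing time (a new reading comes with each control period).
- camera(name): name is "side" or "top"; returns the picture (480x640x3 uint8, red, green, blue); there is no depth.
- calibration(name): a dict with "fx", "fy", "cx", "cy" (pixels), "T" (4x4, takes a point from camera to world coordinates). Camera axes: x right, y up, looking along -z (the intrinsics and any distortion apply to the point x, -y, -z); pixel columns grow to the right and rows downward; lengths in m; the calibration is good to about 2 mm. A picture is of the moment at which its call begins. calibration takes no time and is no camera call.
- ctrl.finish_job(): hands the job in, once; it reports no verdict.
The state is a dict: "time": time; "q": joint angles; "joint_velocities": joint speeds; "effort": joint torques, N m; "ee_pos": TCP position; "ee_rot": TCP orientation; "contact_force": force on the tool from outside, world axes, zero at the start; "ft_torque": the same for the moment, N m; "gripper_width": finger opening in m.
Only numpy, scipy, OpenCV 4.12 (cv2) and the standard library are available. Lean on these libraries where they do the work, as an engineer would, in place of code of your own. Each camera call takes 0.05 s, during which the arm holds its last target. There are 200 camera calls.

## Working session

There is one attempt and no reset: what is moved stays moved. The work goes in short steps, Python scripts to look and compute and a tool call to move; the robot and the scene stay as the last step left them, time stands still between calls to the robot, and variables do not carry over. Pictures are saved under pics/ and viewed, about 8 in all and at most 12, crops included, and the job is handed in when it is done.

Besides the shell and the picture viewer there is one more tool, called after "Request:" by a JSON object that holds its "api" and its "payload", one argument or row to a line. jog_arm: Moves the arm, as the interface text tells. Its arguments: {"type":"object","properties":{"steps":{"type":"array"},"fingers":{"type":"number"},"squeeze":{"type":"number"}},"required":["steps"]}

```bash
mkdir -p pics
python3 - <<'E'
from workcell import ctrl,camera,calibration
import cv2,numpy as np
o=ctrl.get_obs()
for k in("time","q","ee_pos","ee_rot","gripper_width"):print(k,np.round(o[k],3))
for n in("side","top"):
    cv2.imwrite(f"pics/{n}0.png",camera(n)[:,:,::-1]);c=calibration(n);print({k:np.round(v,3) for k,v in c.items()})
E
```

```text
time 0.0
q [ 1.247  0.707 -0.028  1.485  0.022  0.951 -0.075]
ee_pos [ 0.16  -0.552  0.231]
ee_rot [-1.329  1.    -0.998]
gripper_width 0.085
{'fx': np.float64(528.67), 'fy': np.float64(528.67), 'cx': np.float64(324.566), 'cy': np.float64(236.913), 'T': array([[-0.994,  0.049, -0.102,  0.491],
       [-0.112, -0.539,  0.835,  0.762],
       [-0.014,  0.841,  0.541,  0.603],
       [ 0.   ,  0.   ,  0.   ,  1.   ]])}
{'fx': np.float64(480.203), 'fy': np.float64(480.203), 'cx': np.float64(330.891), 'cy': np.float64(243.995), 'T': array([[-0.039,  0.978, -0.206,  0.422],
       [-0.999, -0.038,  0.012,  0.051],
       [ 0.004,  0.206,  0.979,  0.885],
       [ 0.   ,  0.   ,  0.   ,  1.   ]])}
```

View pics/side0.png

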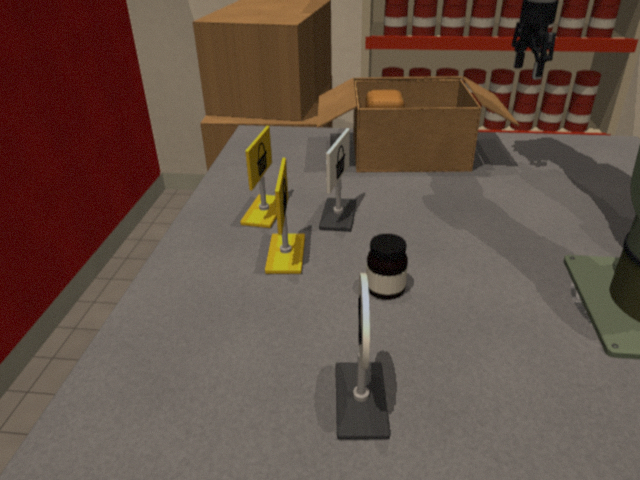

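View pics/top0.png

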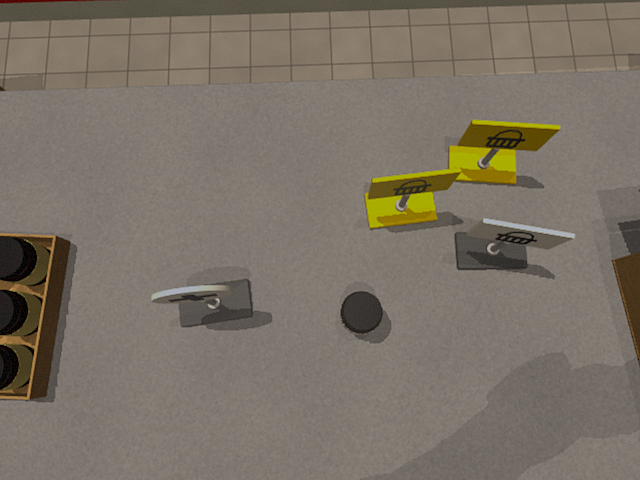

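```bash
cat > h.py <<'E'
import numpy as np,cv2
from workcell import calibration
def ray(n,u,v):
    c=calibration(n);T=c["T"]
    d=T[:3,:3]@np.array([(u-c["cx"])/c["fx"],-(v-c["cy"])/c["fy"],-1]);return T[:3,3],d
def onz(n,u,v,z):
    o,d=ray(n,u,v);return o+d*(z-o[2])/d[2]
def proj(n,P):
    c=calibration(n);T=c["T"];p=T[:3,:3].T@(np.array(P)-T[:3,3])
    return c["cx"]-c["fx"]*p[0]/p[2],c["cy"]+c["fy"]*p[1]/p[2]
E
python3 - <<'E'
from h import *
from scipy.spatial.transform import Rotation as R
from workcell import ctrl
print(np.round(R.from_rotvec(ctrl.get_obs()["ee_rot"]).as_matrix(),3))
a=cv2.imread("pics/top0.png");s=cv2.imread("pics/side0.png")
cv2.imwrite("pics/crop1.png",np.hstack([cv2.resize(a[195:295,430:590],None,fx=2.5,fy=4),cv2.resize(s[110:240,290:390],(400,400))][:2]))
m=np.zeros(a.shape[:2],np.uint8);g=a.max(2);m[225:275,450:532]=(g[225:275,450:532]<75)*255
cs=max(cv2.findContours(m,0,2)[0],key=cv2.contourArea)
r=cv2.minAreaRect(cs);print(r)
for u,v in cv2.boxPoints(r):print((round(float(u)),round(float(v))),onz("top",u,v,.012).round(4))
for z in(.012,.1):print(onz("top",493,249,z).round(4))
for p in((485,219),(574,235)):print(onz("top",*p,.182).round(4))
for p in((182,325),(252,318),(361,312)):print(onz("top",*p,.1 if p[0]==361 else .012).round(3))
E
```

```text
[[ 0.278 -0.     0.961]
 [-0.961  0.001  0.278]
 [-0.001 -1.    -0.   ]]
((491.0, 251.0), (36.0, 72.0), 90.0)
(455, 233) [ 0.6176 -0.1918  0.012 ]
(527, 233) [ 0.6125 -0.3265  0.012 ]
(527, 269) [ 0.5446 -0.3181  0.012 ]
(455, 269) [ 0.5498 -0.1855  0.012 ]
[ 0.5845 -0.2596  0.012 ]
[ 0.5681 -0.2282  0.1   ]
[ 0.5995 -0.1919  0.182 ]
[ 0.5696 -0.3234  0.182 ]
[0.468 0.314 0.012]
[0.475 0.188 0.012]
[ 0.472 -0.002  0.1  ]
```

View pics/crop1.png

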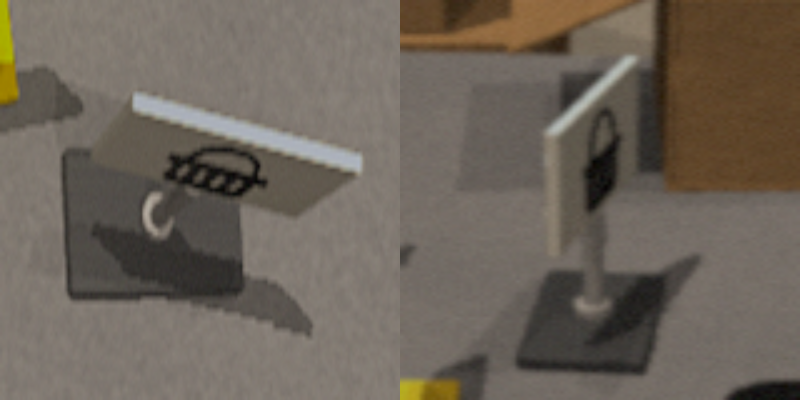

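Run:
```python
from h import *
for p in((355,165),(473,170)):print("box base",onz("side",*p,0).round(3))
for z in(.1,.13,.2):print(z,[onz("side",u,v,z).round(3)[:2] for u,v in((355,83),(475,82),(515,125),(320,122))], onz("top",613,262,z).round(3))
for p in((465,122),(558,126),(370,180),(459,171)):print("yellow tops",onz("top",*p,.182).round(3))
q=[onz("top",*p,.012)[:2] for p in((458,269.2),(527.2,268),(455,232.5))]
d=q[0]-q[1];print("foot y dir",np.degrees(np.arctan2(-d[0],d[1])));d=q[2]-q[0];print("x dir",np.degrees(np.arctan2(d[1],d[0])))
print(onz("side",338,209,.012),proj("side",(.585,-.259,.182)),proj("top",(.585,-.259,.182)))
```

```text
box base [ 0.564 -0.528 -0.   ]
box base [ 0.256 -0.523  0.   ]
0.1 [array([ 0.591, -0.929]), array([ 0.21 , -0.965]), array([ 0.155, -0.591]), array([ 0.661, -0.574])] [ 0.538 -0.425  0.1  ]
0.13 [array([ 0.585, -0.828]), array([ 0.227, -0.862]), array([ 0.175, -0.51 ]), array([ 0.651, -0.494])] [ 0.534 -0.407  0.13 ]
0.2 [array([ 0.571, -0.593]), array([ 0.266, -0.622]), array([ 0.222, -0.321]), array([ 0.627, -0.308])] [ 0.524 -0.365  0.2  ]
yellow tops [ 0.759 -0.177  0.182]
yellow tops [ 0.747 -0.324  0.182]
yellow tops [ 0.668 -0.021  0.182]
yellow tops [ 0.678 -0.16   0.182]
foot y dir -1.2141623117076632
x dir -0.7415227487309639
[ 0.58523817 -0.26789964  0.012     ] (np.float64(337.70676712476046), np.float64(139.42714532622975)) (np.float64(530.1826932750207), np.float64(226.64005961710907))
```

Request:
{"api": "jog_arm", "payload": {
  "steps": [
    [-0.025,-0.01,0.03,-6],
    [-0.05,-0.02,0.06,-12],
    [-0.075,-0.03,0.1,-18],
    [-0.095,-0.04,0.14,-24],
    [-0.107,-0.04,0.175,-30],
    [-0.115,-0.04,0.21,-36],
    [-0.122,-0.04,0.245,-42],
    [-0.13,-0.04,0.28,-48],
    [-0.136,-0.04,0.315,-54],
    [-0.143,-0.04,0.35,-61]
  ],
  "fingers": 0,
  "squeeze": 40
}}

```text
time: 0.93
ee_pos: [0.4577, -0.3165, 0.2712]
ee_rot: [-1.564, 0.173, -0.172]
contact_force: [-0.1, -0.3, -0.3]
gripper_width: 0.0854
```

Request:
{"api": "jog_arm", "payload": {
  "steps": [
    [0.028,0,0.021,0],
    [0.056,0,0.042,0],
    [0.084,0,0.063,0],
    [0.111,0,0.084,0],
    [0.111,0.025,0.084,0],
    [0.111,0.05,0.084,0],
    [0.111,0.075,0.084,0],
    [0.111,0.1,0.084,0],
    [0.111,0.115,0.084,0],
    [0.111,0.128,0.084,0]
  ]
}}

```text
time: 1.77
ee_pos: [0.5826, -0.2602, 0.1414]
ee_rot: [-1.563, 0.178, -0.175]
contact_force: [0.7, 0.6, 0.6]
gripper_width: 0.0855
```

Run:
```python
from h import *
from workcell import camera,ctrl
print(ctrl.get_obs()["q"].round(3))
t=camera("top")[:,:,::-1];s=camera("side")[:,:,::-1]
cv2.imwrite("pics/c2.png",np.hstack([cv2.resize(t[150:300,430:630],(400,400)),cv2.resize(s[80:240,260:420],(400,400))]))
```

```text
[ 0.486  0.918 -0.263  1.331  0.261  0.928 -0.06 ]
```

View pics/c2.png

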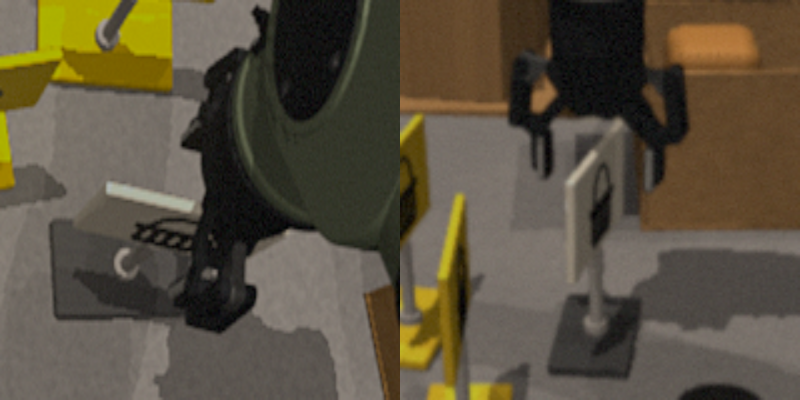

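Request:
{"api": "jog_arm", "payload": {
  "steps": [
    [0,0,0,0],
    [0,0,0,0],
    [0,0,0,0],
    [0,0,0,0],
    [0,0,0,0],
    [0,0,0,0],
    [0,0,0,0],
    [0,0,0,0],
    [0,0,0,0],
    [0,0,0,0]
  ],
  "fingers": 1,
  "squeeze": 30
}}

```text
time: 2.7
ee_pos: [0.5831, -0.2604, 0.1436]
ee_rot: [-1.564, 0.176, -0.176]
contact_force: [-3.0, 0.7, 6.2]
gripper_width: 0.0075
```

Request:
{"api": "jog_arm", "payload": {
  "steps": [
    [0,0,0,2],
    [0,0,0,6],
    [0,0,0,11],
    [0,0,0,16],
    [0,0,0,21],
    [0,0,0,26],
    [0,0,0,31],
    [0,0,0,36],
    [0,0,0,41],
    [0,0,0,45]
  ]
}}

```text
time: 3.53
ee_pos: [0.5822, -0.2597, 0.1435]
ee_rot: [-1.422, 0.793, -0.788]
contact_force: [-13.5, 7.3, 10.7]
gripper_width: 0.0078
```

Request:
{"api": "jog_arm", "payload": {
  "steps": [
    [-0.001,0,0,4],
    [-0.001,0,-0.001,9],
    [-0.001,0,-0.001,14],
    [-0.001,0,-0.001,19],
    [-0.001,0,-0.001,24],
    [-0.001,0,-0.001,29],
    [-0.001,0,-0.001,34],
    [-0.001,0,-0.001,39],
    [-0.001,0,-0.001,43],
    [-0.001,0,-0.001,45]
  ]
}}

```text
time: 4.37
ee_pos: [0.5819, -0.2585, 0.1435]
ee_rot: [-1.092, 1.376, -1.373]
contact_force: [-5.4, 10.2, 9.6]
gripper_width: 0.0077
```

Request:
{"api": "jog_arm", "payload": {
  "steps": [
    [0,0,0,0],
    [0,0,0,0],
    [0,0,0,0],
    [0,0,0,0],
    [0,0,0,0],
    [0,0,0,0],
    [0,-0.02,0,0],
    [0,-0.05,0,0],
    [0,-0.08,0,0],
    [0,-0.1,0,0]
  ],
  "fingers": 0
}}

```text
time: 5.2
ee_pos: [0.5821, -0.2604, 0.246]
ee_rot: [-1.094, 1.371, -1.374]
contact_force: [-0.2, -0.7, 0.4]
gripper_width: 0.0854
```

Run:
```python
from h import *
from workcell import camera,ctrl
from scipy.spatial.transform import Rotation as R
o=ctrl.get_obs();print(o["q"].round(3),R.from_rotvec(o["ee_rot"]).as_matrix().round(3),o["ee_pos"])
t=camera("top")[:,:,::-1];s=camera("side")[:,:,::-1]
cv2.imwrite("pics/c3.png",np.hstack([cv2.resize(t[150:300,430:630],(400,400)),cv2.resize(s[80:240,260:420],(400,400))]))
```

```text
[ 0.287  0.808  0.199  1.209 -0.158  1.138 -1.304] [[-0.222  0.002  0.975]
 [-0.975 -0.001 -0.222]
 [ 0.    -1.     0.002]] [ 0.58211715 -0.26043596  0.24601381]
```

View pics/c3.png

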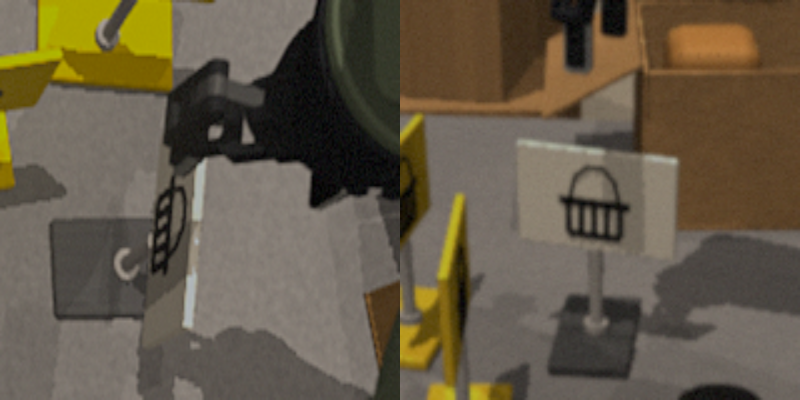

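Request:
{"api": "jog_arm", "payload": {
  "steps": [
    [0,0,0,-7],
    [0,0,0,-14],
    [0,0,0,-21],
    [0,0,0,-28],
    [0,0,0,-35],
    [0,0,0,-42],
    [0,0,0,-49],
    [0,0,0,-56],
    [0,0,0,-63],
    [0,0,0,-70]
  ]
}}

```text
time: 6.13
ee_pos: [0.5817, -0.26, 0.2427]
ee_rot: [-1.524, 0.445, -0.444]
contact_force: [0.3, -1.0, 0.7]
gripper_width: 0.0854
```

Request:
{"api": "jog_arm", "payload": {
  "steps": [
    [0,0,0,-7],
    [0,0,0,-14],
    [0,0,0,-21],
    [0,0,0,-28],
    [0,0,0,-35],
    [0,0,0,-42],
    [0,0,0,-49],
    [0,0,0,-56],
    [0,0,0,-63],
    [0,0,0,-70]
  ]
}}

```text
time: 6.97
ee_pos: [0.5817, -0.2601, 0.2427]
ee_rot: [-1.509, -0.512, 0.513]
contact_force: [-0.5, -0.4, 0.3]
gripper_width: 0.0861
```

Request:
{"api": "jog_arm", "payload": {
  "steps": [
    [0,0,0,-7],
    [0,0,0,-14],
    [0,0,0,-21],
    [0,0,0,-28],
    [0,0,0,-35],
    [0,0,0,-40],
    [0,0,0,-40],
    [0,0,0,-40],
    [0,0,0,-40],
    [0,0,0,-40]
  ]
}}

```text
time: 7.8
ee_pos: [0.5819, -0.26, 0.2432]
ee_rot: [-1.308, -1.041, 1.041]
contact_force: [-0.7, -0.7, -1.3]
gripper_width: 0.0855
```

Run:
```python
from workcell import ctrl
from scipy.spatial.transform import Rotation as R
o=ctrl.get_obs();print(o["time"],o["q"].round(3),R.from_rotvec(o["ee_rot"]).as_matrix().round(3),o["ee_pos"])
```

```text
7.8 [ 0.635  0.855 -0.65   1.197  0.503  1.245  1.342] [[ 0.225 -0.    -0.974]
 [ 0.974  0.     0.225]
 [ 0.    -1.     0.   ]] [ 0.58185267 -0.26000991  0.2431648 ]
```

Request:
{"api": "jog_arm", "payload": {
  "steps": [
    [0.002,0.02,0,0],
    [0.002,0.04,0,0],
    [0.002,0.06,0,0],
    [0.002,0.08,0,0],
    [0.002,0.092,0,0],
    [0.002,0.1,0,0],
    [0.002,0.1,0,0],
    [0.002,0.1,0,0],
    [0.002,0.1,0,0],
    [0.002,0.1,0,0]
  ]
}}

```text
time: 8.63
ee_pos: [0.5827, -0.2583, 0.1443]
ee_rot: [-1.308, -1.043, 1.042]
contact_force: [0.2, -0.1, 0.8]
gripper_width: 0.0855
```

Request:
{"api": "jog_arm", "payload": {
  "steps": [
    [0,0,0,0],
    [0,0,0,0],
    [0,0,0,0],
    [0,0,0,0],
    [0,0,0,0],
    [0,0,0,0],
    [0,0,0,0],
    [0,0,0,0],
    [0,0,0,0],
    [0,0,0,0]
  ],
  "fingers": 1
}}

```text
time: 9.47
ee_pos: [0.5822, -0.2585, 0.1434]
ee_rot: [-1.307, -1.042, 1.042]
contact_force: [-0.4, -2.7, 2.9]
gripper_width: 0.0078
```

Request:
{"api": "jog_arm", "payload": {
  "steps": [
    [0,0,0,2],
    [0,0,0,6],
    [0,0,0,11],
    [0,0,0,15],
    [0,0,0,19],
    [0,0,0,24],
    [0,0,0,28],
    [0,0,0,33],
    [0,0,0,37],
    [0,0,0,40]
  ]
}}

```text
time: 10.3
ee_pos: [0.5827, -0.2578, 0.1433]
ee_rot: [-1.511, -0.505, 0.504]
contact_force: [1.7, -0.1, 0.5]
gripper_width: 0.0073
```

Request:
{"api": "jog_arm", "payload": {
  "steps": [
    [0,0,0,4],
    [0,0,0,8],
    [0,0,0,13],
    [0,0,0,18],
    [0,0,0,23],
    [0,0,0,28],
    [0,0,0,33],
    [0,0,0,36],
    [0,0,0,38],
    [0,0,0,38]
  ]
}}

```text
time: 11.13
ee_pos: [0.5834, -0.2575, 0.1434]
ee_rot: [-1.57, 0.011, -0.015]
contact_force: [7.3, -0.3, -1.8]
gripper_width: 0.0078
```

Request:
{"api": "jog_arm", "payload": {
  "steps": [
    [0,0,0,0],
    [0,0,0,0],
    [0,0,0,0],
    [0,0,0,0],
    [0,0,0,0],
    [0,0,0,0],
    [0,-0.02,0,0],
    [0,-0.05,0,0],
    [0,-0.08,0,0],
    [0,-0.1,0,0]
  ],
  "fingers": 0
}}

```text
time: 11.97
ee_pos: [0.5826, -0.2582, 0.2461]
ee_rot: [-1.571, 0.01, -0.013]
contact_force: [-0.6, 0.2, -0.4]
gripper_width: 0.0854
```

Request:
{"api": "jog_arm", "payload": {
  "steps": [
    [-0.03,0,0,0],
    [-0.06,0,0,0],
    [-0.09,0,0,0],
    [-0.12,0,0,0],
    [-0.15,0,0,0],
    [-0.18,0,0,0],
    [-0.2,0,0,0],
    [-0.2,0,0,0],
    [-0.2,0,0,0],
    [-0.2,0,0,0]
  ]
}}

```text
time: 12.8
ee_pos: [0.383, -0.2552, 0.2434]
ee_rot: [-1.571, 0.011, -0.012]
contact_force: [0.3, 1.5, -0.3]
gripper_width: 0.085
```

Run:
```python
from h import *
from workcell import camera,ctrl
from scipy.spatial.transform import Rotation as R
o=ctrl.get_obs();print(o["time"],R.from_rotvec(o["ee_rot"]).as_matrix().round(3)[:,0],o["ee_pos"])
t=camera("top")[:,:,::-1];s=camera("side")[:,:,::-1]
cv2.imwrite("pics/t4.png",t);cv2.imwrite("pics/s4.png",s)
cv2.imwrite("pics/c4.png",np.hstack([cv2.resize(t[195:295,430:590],None,fx=2.5,fy=4),cv2.resize(s[110:240,290:390],(400,400))]))
```

```text
12.8 [ 1.    -0.015  0.001] [ 0.38297713 -0.25521796  0.24342687]
```

View pics/c4.png

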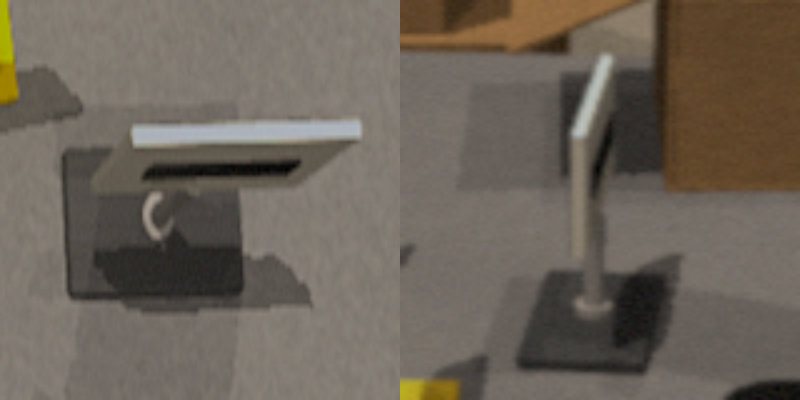

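View pics/t4.png

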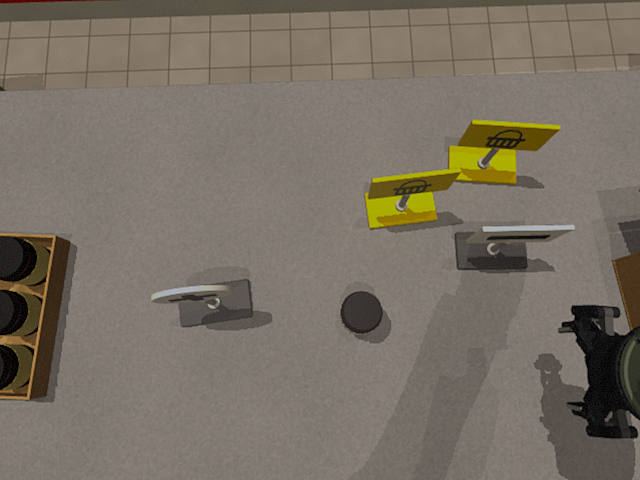

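Run:
```python
from h import *
from workcell import ctrl
a,b=(onz("top",u,v,.182) for u,v in((483,226.7),(574,225.5)));d=a-b
print("panel yaw",np.degrees(np.arctan2(-d[0],d[1])))
x=cv2.imread("pics/top0.png");y=cv2.imread("pics/t4.png");D=cv2.absdiff(x,y).max(2)
print("diff round/jar",D[270:340,140:270].mean(),D[285:335,335:390].mean())
print(ctrl.finish_job())
```

```text
panel yaw -1.419766887289856
diff round/jar 2.958021978021978 3.5876363636363635
the job is handed in; nothing more can be done
None
```

The oblong white sign now has its basket picture facing the customers and its bar picture facing the robot. I turned it clockwise in two grips, about 90° and then 78°, and handed the job in at about 13 s of the 32 s allowed.

- **Squareness:** in the last pictures the panel lies along its foot. The panel measures −1.4°, against −0.7° to −1.2° for the foot's edges, so they agree to within about 1°.
- **Bystanders:** the round sign and the jar show no visible change between the first and last top views. The yellow signs also look unmoved.
- **Robot:** the gripper was open, about 0.2 m back from the sign and touching nothing at hand-in. The highest contact force I read, at the end of a move, was about 19 N.
- **Failures:** none of the checks failed or disagreed.

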